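Clear and zero the torque tester

TASK

Get the torque tester ready for the next reading. First lift the torque driver off the dial and lay it in its cradle, handle in the wide fork and blade in the narrow fork; only then turn the red peak pointer anticlockwise until it is fully back against its zero stop, and leave it there. Do not disturb the other things on the bench.

Things in the scene. Friction and masses are not known exactly. Their poses are not given: they have to be found in the camera images.
- tester: Torque tester: heavy grey box fixed to the bench, 240 x 240 mm, flat top 60 mm above the bench with a white round dial, 218 mm across. Origin: middle of its underside; z up; its front (-x) roughly faces the robot. It stands left or right of the cradle. A steel drive socket, 30 mm across, 12 mm tall, stands on the top at x = y = 94 mm.
- dial_centre (a point): Middle of the dial on the tester's top face (60 mm above the bench), on the vertical axis of the red pointer; axes as the tester's. Pointer hub: red, 30 mm across; hub and arm stand from 6 to 30 mm above the dial.
- pointer (a joint): Angle (rad) of the red peak pointer, which is also its reset knob: 0 = against the zero stop, larger = clockwise seen from above, at most 3.9. In the tester's frame the arm points along direction angle -1.885 - value (from +x towards +y). It turns with light friction (about 1 N at 60 mm from the axis), has no spring and stays where it is left.
- pointer_tip (a point): Outer end of the red pointer's straight arm (12 mm thick), on its centre line, 90 mm from the axis and 18 mm above the dial; x points outwards along the arm, z up.
- zero_stop (a point): Foot, on the dial, of the zero stop: a dark steel post 10 mm across, 32 mm tall, 81 mm from the axis. The arm's anticlockwise flank meets it at value 0. A thin black needle on the dial marks zero beside it.
- driver: Torque driver: blue square handle with black bands, 110 x 28 x 28 mm, steel blade 10 mm across, 90 mm long, on its axis; 0.18 to 0.33 kg, balanced within 15 mm of the handle's middle. Origin: middle of the handle's underside; x along the blade, z up. It starts flat on the dial, on the robot's side of the hub, 75 mm from the axis, blade to the right, across the pointer's way to zero.
- driver_mid (a point): Middle of the driver's handle, on its axis (14 mm above its underside); axes as the driver's.
- driver_tip (a point): Free end of the driver's blade, on its axis, 145 mm from driver_mid.
- cradle: Driver cradle, fixed: yellow base 190 x 80 x 12 mm, two black upright forks 12 mm thick along x. Origin: middle of its underside; x runs from wide to narrow fork, z up. Wide fork at x = -67 mm: notch 35 mm wide, floor 76 mm above the bench. Narrow fork at x = 68 mm: notch 16 mm wide, floor 85 mm above the bench. Notch sides are straight for 16 mm, then flare; fork tops 33 mm above the floors.
- cradle_seat (a point): Where driver_mid lies when the driver rests level in the cradle: 90 mm above the bench, at x = -32 mm of the cradle's frame; x points towards the narrow fork (the way the blade must point), z up. The wide fork is 35 mm behind it along -x, the narrow fork 100 mm ahead.
- jar: Bystander, loose: a closed amber glass jar, 52 mm across, 60 mm tall, standing on the bench off the cradle's wide-fork end. Origin: middle of its underside.
- adapter: Bystander, loose: a small dark steel adapter, 32 mm across, 26 mm tall, standing on the tester's far right corner. Origin: middle of its underside.
- board: Bystander, loose: a green circuit board, 110 x 80 mm, up to 24 mm tall, lying flat. Origin: middle of its underside.
- reel: Bystander, loose: an orange reel, 68 mm across, 42 mm tall, standing on its flange. Origin: middle of its underside.
- mug: Bystander, loose: a blue mug, 80 mm across, 90 mm tall. Origin: middle of its underside.
- wrench: Bystander, loose: a steel wrench, 160 mm long, lying flat. Origin: about its middle.

How it is judged:
By the outcome, as a careful person would: the job done as asked, in the order asked, and still so for the second after the job is handed in, with the robot touching nothing.
It also fails if it takes over 67 s, if anything falls off the work surface, if the arm or the gripper's body presses on something with over 40 N, if the wrist force passes 120 N, or if a joint passes its speed limit or range.

ROBOT

A 6-joint arm with a two-finger parallel gripper is mounted at the origin on the work surface. World frame = base frame: x ahead of the robot, y to its left, z up, the work surface at z = 0. Lengths are in m, angles in rad, forces in N, time in s.
With the tool pointing down it reaches from about 0.3 to 0.775 m from the base axis. Payload 14.6 kg.
Tool frame: the origin (TCP) lies at the very end of the fingers, on their centre line; the grasp point (between the pads) lies 19 mm behind it; z points along the fingers, y is the line along which they close (so a half turn about z gives the same grasp; the last joint's range is limited). The gripper opens to 94 mm and grips with 3 to 60 N. Pads are 16 mm wide; open, the fingers measure 119 mm over their backs; the gripper's body (75 mm by 177 mm) begins 78 mm behind the grasp point.
Start: joints at [1.044, 0.3, 1.521, -0, 1.321, -0.067], TCP at [0.244, 0.493, 0.205] pointing down, gripper open.
Joint ranges: [-3.03, 3.03], [-0.79, 2.21], [0.23, 2.52], [-1.04, 4.18], [0, 3.07], [-2.55, 2.55]. Speed limits (rad/s): [2.22, 2.22, 2.57, 3.14, 3.14, 3.14].

INTERFACE

Orientations are given as [roll, pitch, yaw] about the fixed x, y, z axes, in that order (R = Rz(yaw) Ry(pitch) Rx(roll)).
In Python, from station import ctrl gives the robot as it stands. The module is installed in compiled form; this text tells all that it offers.
- The arm moves only by the tool step_arm, never from a script. Its argument "deltas" is a list of rows, each an object with "dp": the shift along the tool's x, y, z scaled (see below), a list of three; "twist": the turn about the tool's z scaled (see below). In form: [{"dp": [tx, ty, tz], "twist": twist}, ...]. A call has 1 to 12 rows; each row shifts and turns the commanded pose from where the row before left it, along the tool's axes as they then stand; what a row does not reach is not made up. The controller multiplies each number of a shift by 0.04 m and each number of a turn by 4 degrees. A row lasts 1/10 s, in which the tool goes at most 50 mm and 8.59 degrees, less where a joint would pass 70% of its speed; a pose out of reach is approached as far as the arm can. A call with a number of a shift or a turn outside -1 to 1 is refused whole. A call with a gripper value outside its range is refused whole. "gripper" is the opening, from -1 (shut) to 1 (fully open), set as the call begins (left out, the last holds). The fingers move at their own pace and stop on an object; "squeeze" is the grip in N (left out, the last holds). Time passes only in rows, so rows that do not move let the fingers close. It gives the time, the measured TCP pose, the force, the opening and the grip force at its end, in the units of the state.
- ctrl.get_obs(): the state, without advancing time (a new reading comes with each control period).
- ctrl.camera(name): name is "scene" or "top" or "wrist"; returns (picture, depth): 400x640x3 uint8, red, green, blue; 400x640 float32, m along the optical axis (not along the pixel's ray), 0 where there is no reading.
- ctrl.get_calibration(name): a dict with "fx", "fy", "cx", "cy" (pixels), "world_to_cam" (4x4, takes a point from world to camera coordinates); the wrist camera has in their place "hand_eye" (4x4, takes a point from camera to tool coordinates, whose origin is the TCP and whose axes are the flange's). Camera axes: x right, y down, z forward; pixel columns grow to the right and rows downward; lengths in m; the calibration is good to about 2 mm. The wrist camera is an equidistant fisheye: a pixel r from the principal point sees the ray r / f radians off the axis. A picture is of the moment at which its call begins: read the wrist's pose just before it. get_calibration takes no time and is no camera call.
- ctrl.hand_in(): hands the job in; it is judged then, once.
Trained networks look in the newest picture that a camera, given by its name, has taken for a name from the list of things; names that differ only in an ending like _2 or _b are one class to them, and where a whole thing is asked for, a point or a joint stands for the part that bears it (a point fixed in the world has none). Each returns a list of dicts, best first, with "conf" (0 to 1); they miss things now and then, are a little off and sometimes report something else, mostly with a low value. They report only what shows in the picture. A call takes as long as a camera call.
- ctrl.spot_in(camera, label): "rect" ([left, top, right, bottom] as shares, 0 to 1, of the picture: columns of its width, rows of its height, round what is visible of it).
- ctrl.cut_out(camera, label): "pixels" (400x640 bool, what is visible of it) and "rect" ([left, top, right, bottom] as shares, 0 to 1, of the picture: columns of its width, rows of its height, round what is visible of it).
The state is a dict: "time_s": time; "qpos": joint angles; "joint_vel": joint speeds; "tau": joint torques, N m; "ee_pos": TCP position; "eef_rot": TCP orientation; "force": force on the tool from outside, world axes, zero at the start; "moment": the same for the moment, N m; "grip_width": finger opening in m; "grip_force": force on a finger pad.
Only numpy, scipy, OpenCV 4.12 (cv2) and the standard library are available. Lean on these libraries where they do the work, as an engineer would, in place of code of your own. Each camera call takes 0.05 s, during which the arm holds its last target. There are 200 camera calls.

## Working session

There is one attempt and no reset: what is moved stays moved. The work goes in short steps, Python scripts to look and compute and a tool call to move; the robot and the scene stay as the last step left them, time stands still between calls to the robot, and variables do not carry over. Pictures are saved under pics/ and viewed, at most 10 in all, crops included, and the job is handed in when it is done.

Besides the shell and the picture viewer there is one more tool, called after "Call:" by a JSON object that holds its "op" and its "data". step_arm: Moves the arm, as the interface text tells. Its arguments: {"type":"object","properties":{"deltas":{"type":"array"},"gripper":{"type":"number"},"squeeze":{"type":"number"}},"required":["deltas"]}

```bash
mkdir -p pics
cat > h.py <<'E'
import numpy as np, cv2
from station import ctrl
def save(n,im): cv2.imwrite(f'pics/{n}.png',im[:,:,::-1])
def pts(cam,depth,mask):
    c=ctrl.get_calibration(cam); v,u=np.nonzero(mask&(depth>0)); z=depth[v,u]
    P=np.c_[(u-c['cx'])/c['fx']*z,(v-c['cy'])/c['fy']*z,z,np.ones(len(z))]
    return (P@np.linalg.inv(c['world_to_cam']).T)[:,:3]
E
python3 - <<'E'
from h import *
im,d=ctrl.camera('top'); save('top',im)
o=ctrl.get_obs(); print({k:np.round(v,3) for k,v in o.items()})
for n in ['tester','driver','cradle','pointer','jar','adapter','zero_stop','mug','reel','board','wrench']:
    r=ctrl.cut_out('top',n)
    if r:
        P=pts('top',d,r[0]['pixels']); rc=np.array(r[0]['rect'])*[640,400,640,400]
        print(n,round(r[0]['conf'],2),rc.round(),len(P),np.median(P,0).round(3),P.min(0).round(3),P.max(0).round(3))
    else: print(n,'none')
E
```

```text
{'time_s': np.float64(0.05), 'qpos': array([ 1.044,  0.3  ,  1.522, -0.   ,  1.321, -0.067]), 'joint_vel': array([-0.   , -0.001, -0.001,  0.003,  0.001, -0.001]), 'tau': array([ 0.0000e+00, -5.3321e+01, -3.5370e+01,  7.1000e-02,  2.4000e-02,
       -0.0000e+00]), 'ee_pos': array([0.244, 0.493, 0.205]), 'eef_rot': array([-3.14 , -0.   ,  2.682]), 'force': array([-0.605, -0.448,  0.38 ]), 'moment': array([ 0.057,  0.009, -0.029]), 'grip_force': np.float64(0.0), 'grip_width': np.float64(0.094)}
tester 0.7 [226. 167. 312. 250.] 6055 [0.523 0.186 0.06 ] [ 0.398  0.065 -0.002] [0.642 0.317 0.097]
driver none
cradle 0.74 [390. 173. 419. 236.] 1669 [ 0.539 -0.223  0.012] [ 0.445 -0.276 -0.004] [ 0.641 -0.183  0.121]
pointer 0.46 [235. 202. 270. 214.] 235 [0.51  0.216 0.088] [0.49  0.171 0.055] [0.533 0.273 0.097]
jar 0.81 [388. 248. 411. 266.] 282 [ 0.381 -0.201  0.058] [ 0.359 -0.238 -0.003] [ 0.408 -0.18   0.067]
adapter 0.52 [292. 169. 307. 181.] 113 [0.616 0.089 0.075] [0.602 0.073 0.055] [0.637 0.108 0.093]
zero_stop 0.61 [223. 170. 311. 251.] 6101 [0.523 0.186 0.06 ] [ 0.398  0.063 -0.006] [0.652 0.318 0.097]
mug 0.86 [160. 233. 193. 273.] 886 [0.402 0.456 0.035] [ 0.335  0.408 -0.004] [0.445 0.487 0.095]
reel 0.57 [198. 290. 223. 308.] 459 [0.261 0.335 0.041] [ 0.23   0.305 -0.001] [0.293 0.372 0.054]
board 0.77 [307. 111. 340. 151.] 943 [0.772 0.018 0.006] [ 0.71  -0.035 -0.007] [0.835 0.069 0.03 ]
wrench 0.84 [465. 240. 496. 288.] 322 [ 0.37  -0.459  0.007] [ 0.297 -0.499 -0.003] [ 0.436 -0.416  0.015]
```

View pics/top.png

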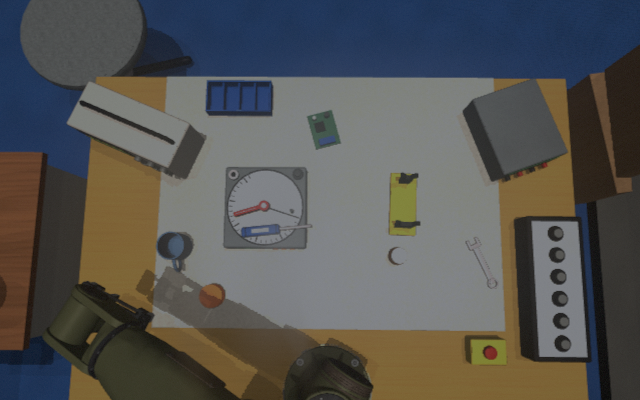

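The top view shows the tester around (267,207) with the pointer going left from hub (264,206) to its tip at (235,214). The driver lies at (262,230) with its blade pointing right to (312,226). The cradle is at (404,205), and the jar at its near end (398,256) suggests the wide fork is the near one.

```bash
cat >> h.py <<'E'
def rect(P): 
    (c,s,a)=cv2.minAreaRect(P[:,:2].astype(np.float32)); return np.round(c,4),np.round(s,3),round(a,1)
E
python3 - <<'E'
from h import *
im,d=ctrl.camera('top'); si,sd=ctrl.camera('scene'); save('scene',si)
hsv=cv2.cvtColor(im,cv2.COLOR_RGB2HSV); H,S,V=cv2.split(hsv)
roi=np.zeros(H.shape,bool); roi[165:253,222:316]=1
P=pts('top',d,roi&(H>100)&(H<125)&(S>130)); P=P[P[:,2]>.07]; print('blue',len(P),rect(P),np.median(P,0).round(4))
P=pts('top',d,roi&((H<8)|(H>172))&(S>120)); P=P[P[:,2]>.07]; print('red',len(P),rect(P),np.median(P,0))
r=ctrl.cut_out('top','tester')[0]; P=pts('top',d,r['pixels']); P=P[abs(P[:,2]-.06)<.012]; print('tester',rect(P))
P=pts('top',d,(H>22)&(H<35)&(S>120)&(np.indices(H.shape)[1]>385)&(np.indices(H.shape)[1]<422)&(np.indices(H.shape)[0]<240)); P=P[abs(P[:,2]-.012)<.012]; print('cr',rect(P))
a=cv2.resize(im[160:258,218:320],None,fx=5,fy=5,interpolation=2); b=cv2.resize(im[165:263,380:430],None,fx=5,fy=5,interpolation=2)
save('crop',np.hstack([a,b]))
E
```

```text
blue 0 (array([0., 0.]), array([0., 0.]), 0.0) [nan nan nan]
red 27 (array([0.5102, 0.2264]), array([0.012, 0.09 ]), 21.7) [0.50124757 0.23776399 0.0900409 ]
tester (array([0.5211, 0.1857]), array([0.241, 0.241]), 0.3)
cr (array([ 0.5417, -0.2246]), array([0.077, 0.188]), 88.6)
  return _methods._mean(a, axis=axis, dtype=dtype,
  ret = um.true_divide(
```

View pics/crop.png

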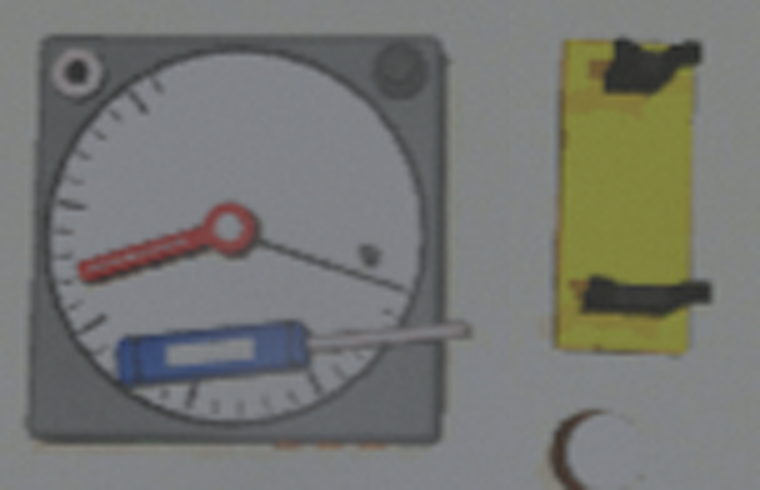

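View pics/scene.png

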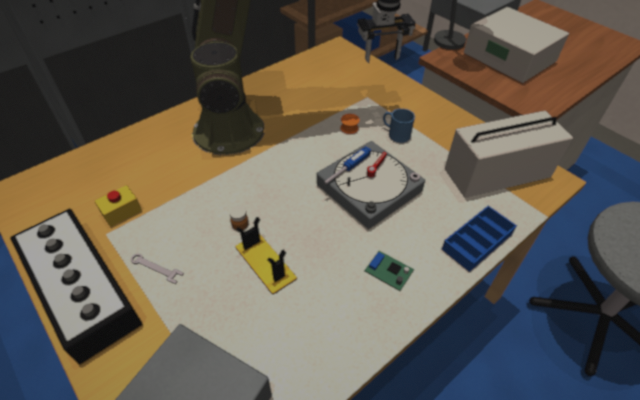

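The crop shows the driver handle from (118,360) to (308,342) with the blade tip at (468,328). The zero post is at (368,256), just beside the black needle. The scene view shows nothing between the tester and the cradle, with the jar next to the near fork.

```bash
cat >> h.py <<'E'
from scipy.spatial.transform import Rotation as R
def moves(goal,yaw=None):
    """rows (units) total from current measured pose to a goal, in tool axes (current)"""
    o=ctrl.get_obs(); M=R.from_euler('xyz',o['eef_rot']).as_matrix()
    print('pos',np.round(o['ee_pos'],4),'rot',np.round(o['eef_rot'],4),'t',o['time_s'],'tool x',M[:,0].round(2),'y',M[:,1].round(2))
    print('dp units',np.round(M.T@(np.array(goal)-o['ee_pos'])/.04,3))
    if yaw is not None:
        d=(yaw-o['eef_rot'][2]+np.pi/2)%np.pi-np.pi/2; print('twist units (tool z down)',round(-np.degrees(d)/4,3),' q6',o['qpos'][5])
E
python3 - <<'E'
from h import *
im,d=ctrl.camera('top')
hsv=cv2.cvtColor(im,cv2.COLOR_RGB2HSV); H,S,V=cv2.split(hsv)
roi=np.zeros(H.shape,bool); roi[165:249,222:316]=1
m=roi&(H>100)&(H<130)&(S>80); P=pts('top',d,m); print('blue',len(P),rect(P),np.median(P,0).round(4))
c=ctrl.get_calibration('top')
def uv(u,v,z):
    T=np.linalg.inv(c['world_to_cam']); r=T[:3,:3]@[(u-c['cx'])/c['fx'],(v-c['cy'])/c['fy'],1]; return (T[:3,3]+r*(z-T[2,3])/r[2]).round(4)
f=lambda x,y,z:uv(218+x/5-.4,160+y/5-.4,z)
print('handle ends',f(118,360,.085),f(308,342,.085),'tip',f(468,328,.076),'hub',f(231,228,.09),'arm tip',f(84,272,.088),'post foot',f(370,260,.065))
moves([.45,.2,.22],np.radians(5))
E
```

```text
blue 185 (array([0.4495, 0.1957]), array([0.025, 0.102]), 5.9) [0.4475 0.2115 0.0871]
handle ends [0.4451 0.2481 0.085 ] [0.4564 0.1398 0.085 ] tip [0.4661 0.0488 0.076 ] hub [0.521 0.185 0.09 ] arm tip [0.4951 0.2688 0.088 ] post foot [0.5063 0.1068 0.065 ]
pos [0.244  0.4929 0.2055] rot [-3.1416  0.      2.6819] t 0.8 tool x [-0.9   0.44 -0.  ] y [ 0.44  0.9  -0.  ]
dp units [-7.863 -4.277 -0.364]
twist units (tool z down) -7.835  q6 -0.06660338592411937
```

Call:
{"op": "step_arm", "data": {"deltas": [{"dp": [-0.8,-0.44,0],"twist": 0},{"dp": [-0.8,-0.44,0],"twist": 0},{"dp": [-0.8,-0.44,0],"twist": 0},{"dp": [-0.8,-0.44,0],"twist": 0},{"dp": [-0.8,-0.44,0],"twist": 0},{"dp": [-0.8,-0.44,0],"twist": 0},{"dp": [-0.8,-0.44,0],"twist": 0},{"dp": [-0.8,-0.44,0],"twist": 0},{"dp": [-0.8,-0.44,0],"twist": 0},{"dp": [-0.75,-0.44,0.1],"twist": 0}], "gripper": 0.2}}

```text
time_s: 1.8
ee_pos: [0.4519, 0.1927, 0.2019]
eef_rot: [3.141, 0.001, 2.682]
force: [0.2, 0.4, 0.3]
grip_width: 0.0564
grip_force: 0.0
```

Call:
{"op": "step_arm", "data": {"deltas": [{"dp": [0,0,0],"twist": 1},{"dp": [0,0,0],"twist": 1},{"dp": [0,0,0],"twist": 1},{"dp": [0,0,0],"twist": 1},{"dp": [0,0,0],"twist": 1},{"dp": [0,0,0],"twist": 1},{"dp": [0,0,0],"twist": 1},{"dp": [0,0,0],"twist": 1},{"dp": [0,0,0],"twist": 1},{"dp": [0,0,0],"twist": 1},{"dp": [0,0,0],"twist": 1},{"dp": [0,0,0],"twist": 1}]}}

```text
time_s: 3.0
ee_pos: [0.4509, 0.194, 0.2015]
eef_rot: [3.142, 0.0, 1.841]
force: [0.2, 0.4, 0.7]
grip_width: 0.0567
grip_force: 0.0
```

Call:
{"op": "step_arm", "data": {"deltas": [{"dp": [0,0,0],"twist": 1},{"dp": [0,0,0],"twist": 1},{"dp": [0,0,0],"twist": 0.4},{"dp": [0,0,0],"twist": 0}]}}

```text
time_s: 3.4
ee_pos: [0.451, 0.194, 0.2015]
eef_rot: [3.141, -0.0, 1.677]
force: [0.1, -1.5, 1.1]
grip_width: 0.056
grip_force: 0.0
```

```bash
cat >> h.py <<'E'
def wrist():
    o=ctrl.get_obs(); im,d=ctrl.camera('wrist'); c=ctrl.get_calibration('wrist')
    T=np.eye(4); T[:3,:3]=R.from_euler('xyz',o['eef_rot']).as_matrix(); T[:3,3]=o['ee_pos']
    v,u=np.indices(d.shape); x=u-c['cx']; y=v-c['cy']; th=np.hypot(x/c['fx'],y/c['fy'])
    k=np.where(th>1e-6,np.tan(np.minimum(th,1.5))/np.maximum(th,1e-6),1)
    Pc=np.stack([x/c['fx']*k*d,y/c['fy']*k*d,d,np.ones_like(d)],-1)
    return im,d,(Pc@(T@c['hand_eye']).T)[...,:3]
E
python3 - <<'E'
from h import *
im,d,W=wrist(); save('w1',im)
H,S,V=cv2.split(cv2.cvtColor(im,cv2.COLOR_RGB2HSV))
for n in ['driver','pointer','tester']:
    r=ctrl.cut_out('wrist',n)
    if r:
        P=W[r[0]['pixels']&(d>0)]; print(n,r[0]['conf'],len(P),rect(P),np.median(P,0).round(4))
        if n=='driver':
            Q=P[(P[:,2]>.081)&(P[:,2]<.1)]; print('top of handle',len(Q),rect(Q),np.median(Q,0).round(4))
moves([.4508,.194,.065],np.radians(96))
E
```

```text
driver 0.88 3544 (array([0.4597, 0.1337]), array([0.031, 0.234]), 6.2) [0.4552 0.1907 0.0865]
top of handle 2867 (array([0.4533, 0.1969]), array([0.028, 0.107]), 6.2) [0.4529 0.2004 0.0868]
pointer 0.93 1842 (array([0.5141, 0.2187]), array([0.035, 0.113]), 23.0) [0.5123 0.2165 0.0889]
tester 0.61 3393 (array([0.4594, 0.1507]), array([0.03, 0.2 ]), 6.7) [0.455  0.1919 0.0866]
pos [0.4509 0.194  0.2015] rot [ 3.1415 -0.      1.6776] t 3.6 tool x [-0.11  0.99  0.  ] y [0.99 0.11 0.  ]
dp units [-1.000e-03 -4.000e-03  3.412e+00]
twist units (tool z down) 0.029  q6 0.2249628585512433
```

View pics/w1.png

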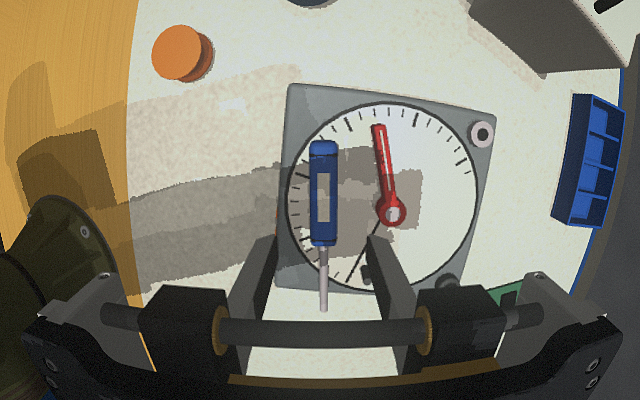

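The wrist view shows the driver handle at (323,195) with its blade pointing down to (323,308). The pointer runs from hub (391,210) to tip (378,127), clear of the fingers. Descending to grasp.

Call:
{"op": "step_arm", "data": {"deltas": [{"dp": [0.04,0.04,0.7],"twist": 0},{"dp": [0,0,0.7],"twist": 0},{"dp": [0,0,0.7],"twist": 0},{"dp": [0,0,0.7],"twist": 0},{"dp": [0,0,0.4],"twist": 0},{"dp": [0,0,0.2],"twist": 0},{"dp": [0,0,0],"twist": 0}]}}

```text
time_s: 4.3
ee_pos: [0.4521, 0.1957, 0.0649]
eef_rot: [-3.14, 0.0, 1.677]
force: [-0.3, -0.6, 1.6]
grip_width: 0.0564
grip_force: 0.0
```

Call:
{"op": "step_arm", "data": {"deltas": [{"dp": [0,0,0],"twist": 0},{"dp": [0,0,0],"twist": 0},{"dp": [0,0,0],"twist": 0},{"dp": [0,0,0],"twist": 0},{"dp": [0,0,0],"twist": 0},{"dp": [0,0,0],"twist": 0}], "gripper": -0.6, "squeeze": 40}}

```text
time_s: 4.9
ee_pos: [0.4526, 0.1959, 0.0659]
eef_rot: [3.141, -0.0, 1.677]
force: [-0.8, 0.2, 6.3]
grip_width: 0.0274
grip_force: 40.0
```

Call:
{"op": "step_arm", "data": {"deltas": [{"dp": [0,0,-0.4],"twist": 0},{"dp": [0,0,-0.7],"twist": 0},{"dp": [0,0,-0.8],"twist": 0},{"dp": [0,0,-0.8],"twist": 0},{"dp": [0,0,-0.7],"twist": 0},{"dp": [0,0,0],"twist": 0}]}}

```text
time_s: 5.5
ee_pos: [0.4535, 0.1962, 0.2046]
eef_rot: [3.136, -0.001, 1.677]
force: [0.6, -0.1, -3.3]
grip_width: 0.0274
grip_force: 40.0
```

Call:
{"op": "step_arm", "data": {"deltas": [{"dp": [-0.5,0,0],"twist": 0},{"dp": [-0.7,0,0],"twist": 0},{"dp": [-0.7,0,0],"twist": 0},{"dp": [-0.7,0,0],"twist": 0},{"dp": [-0.7,0,0],"twist": 0},{"dp": [-0.7,0,0],"twist": 0},{"dp": [-0.7,0,0],"twist": 0},{"dp": [-0.7,0,0],"twist": 0},{"dp": [-0.7,0,0],"twist": 0},{"dp": [-0.6,0,0],"twist": 0},{"dp": [-0.3,0,0],"twist": 0}]}}

```text
time_s: 6.6
ee_pos: [0.4814, -0.0841, 0.1999]
eef_rot: [-3.14, -0.001, 1.675]
force: [-0.3, 0.6, -2.8]
grip_width: 0.0277
grip_force: 40.0
```

Run:
```python
from h import *
im,d,W=wrist(); save('w2',im); o=ctrl.get_obs(); print(np.round(o['qpos'],2),o['grip_width'])
r=ctrl.cut_out('wrist','cradle')
H,S,V=cv2.split(cv2.cvtColor(im,cv2.COLOR_RGB2HSV))
for q in r[:2]: print(q['conf'],np.array(q['rect'])*[640,400,640,400])
P=W[(d>0)&(H>20)&(H<36)&(S>120)]; P=P[(abs(P[:,2]-.012)<.01)&(abs(P[:,1]+.22)<.12)]; print('base',len(P),rect(P))
A=W[(d>0)]; A=A[(A[:,0]>.42)&(A[:,0]<.68)&(abs(A[:,1]+.225)<.07)&(A[:,2]>.03)&(A[:,2]<.135)]
print(len(A),A.min(0),A.max(0)); 
for lo,hi in((.44,.51),(.57,.64)):
    B=A[(A[:,0]>lo)&(A[:,0]<hi)]; print(len(B),rect(B) if len(B)>5 else '', [ (round(z,3),(B[abs(B[:,2]-z)<.004][:,1].min().round(3),B[abs(B[:,2]-z)<.004][:,1].max().round(3))) for z in (.06,.08,.1,.115) if (abs(B[:,2]-z)<.004).any()])
```

```text
[-0.25  0.17  1.69 -0.    1.28 -0.35] 0.02723816077667803
0.84 [296.192 259.12  423.808 320.4  ]
0.34 [217.28  243.32  261.312 292.48 ]
base 1311 (array([ 0.2945, -0.1856]), array([0.097, 0.687]), 81.2)
30 [ 0.46987775 -0.24361692  0.03000014] [ 0.61561799 -0.21091885  0.07946426]
19 (array([ 0.4712, -0.2355]), array([0.016, 0.002]), 88.0) [(0.06, (np.float64(-0.244), np.float64(-0.244))), (0.08, (np.float64(-0.241), np.float64(-0.238)))]
11 (array([ 0.6105, -0.2116]), array([0.01 , 0.003]), 12.3) []
```

View pics/w2.png

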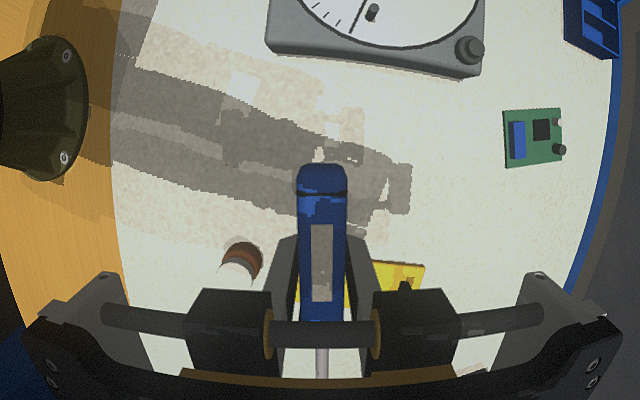

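The handle is held straight at (322,240), but the cradle at (395,280) is mostly hidden by the gripper. I'll pass above it and look back from the other side.

Call:
{"op": "step_arm", "data": {"deltas": [{"dp": [-0.6,0,-0.2],"twist": 0},{"dp": [-0.8,0,-0.2],"twist": 0},{"dp": [-0.8,0,0],"twist": 0},{"dp": [-0.8,0,0],"twist": 0},{"dp": [-0.8,0,0],"twist": 0},{"dp": [-0.8,0,0],"twist": 0},{"dp": [-0.8,0,0],"twist": 0},{"dp": [-0.8,0,0],"twist": 0},{"dp": [-0.8,0,0],"twist": 0},{"dp": [-0.6,0,0],"twist": 0},{"dp": [-0.3,0,0],"twist": 0},{"dp": [0,0,0],"twist": 0}]}}

```text
time_s: 7.9
ee_pos: [0.5154, -0.3967, 0.2165]
eef_rot: [-3.141, -0.001, 1.676]
force: [-0.2, -0.5, -2.6]
grip_width: 0.0278
grip_force: 40.0
```

Run:
```python
from h import *
im,d,W=wrist(); save('w3',im); o=ctrl.get_obs(); print(np.round(o['qpos'],2),o['ee_pos'])
np.savez('w3.npz',im=im,d=d,W=W)
H,S,V=cv2.split(cv2.cvtColor(im,cv2.COLOR_RGB2HSV))
P=W[(d>0)&(H>20)&(H<36)&(S>120)]; P=P[(abs(P[:,2]-.012)<.01)&(abs(P[:,1]+.22)<.07)&(P[:,0]>.42)&(P[:,0]<.66)]; print('base',len(P),rect(P))
A=W[(d>0)&(V<90)]; A=A[(A[:,0]>.42)&(A[:,0]<.66)&(abs(A[:,1]+.225)<.06)&(A[:,2]>.03)&(A[:,2]<.135)]
for lo,hi in((.44,.51),(.57,.64)):
    B=A[(A[:,0]>lo)&(A[:,0]<hi)]; print(len(B),rect(B))
    for z in np.arange(.06,.125,.006):
        C=B[abs(B[:,2]-z)<.003]
        if len(C): print(z.round(3),len(C),np.histogram(C[:,1],bins=np.arange(-.27,-.17,.004))[0],C[:,0].mean().round(4))
```

```text
[-0.71  0.52  1.19  0.    1.44 -0.82] [ 0.51553005 -0.39591536  0.21679444]
base 7315 (array([ 0.5429, -0.2258]), array([0.08 , 0.189]), 87.8)
838 (array([ 0.4767, -0.2278]), array([0.06 , 0.012]), 87.3)
0.06 25 [0 0 0 0 0 3 3 0 6 0 2 1 1 3 0 3 0 3 0 0 0 0 0 0] 0.4819
0.066 27 [0 0 0 0 0 4 2 2 1 5 0 3 0 4 0 2 1 3 0 0 0 0 0 0] 0.4819
0.072 222 [ 0  0  0  0  0  5  0  3 12 27 31 30 25 27 25 27 10  0  0  0  0  0  0  0] 0.4773
0.078 134 [ 0  0  0  0  0  2  4  1  7 16 12 14 14 14 15 13 21  1  0  0  0  0  0  0] 0.4774
0.084 29 [ 0  0  0  0  0  1  1  2  0  0  0  0  0  0  0  2 20  3  0  0  0  0  0  0] 0.4788
0.09 54 [ 0  0  0  0  0  3  2 11  0  0  0  0  0  0  0  3 34  1  0  0  0  0  0  0] 0.4775
0.096 74 [ 0  0  0  0  4  0 27  7  0  0  0  0  0  0  0  0 33  3  0  0  0  0  0  0] 0.477
0.102 81 [ 0  0  0 41  4 31  5  0  0  0  0  0  0  0  0  0  0  0  0  0  0  0  0  0] 0.4756
0.108 68 [ 0  0  0 13 51  4  0  0  0  0  0  0  0  0  0  0  0  0  0  0  0  0  0  0] 0.4756
1133 (array([ 0.6108, -0.2279]), array([0.05 , 0.013]), 87.2)
0.06 48 [ 0  0  0  0  0  0 13  6  4  4  5  5  5  4  2  0  0  0  0  0  0  
[... 192 characters left out ...]
062
0.078 57 [ 0  0  0  0  0  0 15  5  6  7  5  5  6  6  2  0  0  0  0  0  0  0  0  0] 0.6064
0.084 166 [ 0  0  0  0  0  0 13  7  6 24 43 38 28  5  2  0  0  0  0  0  0  0  0  0] 0.6094
0.09 46 [ 0  0  0  0  0  0  9  5  3  0  0  0 19  6  4  0  0  0  0  0  0  0  0  0] 0.6073
0.096 47 [ 0  0  0  0  0  0  5  9  4  0  0  0 20  9  0  0  0  0  0  0  0  0  0  0] 0.6073
0.102 107 [ 0  0  0  0  0  1  7 13 15  0  0  0 41 22  7  1  0  0  0  0  0  0  0  0] 0.6094
0.108 123 [ 0  0  0  0  1  6 20 18  0  0  0  0  2 45 24  5  2  0  0  0  0  0  0  0] 0.6098
0.114 239 [ 0  0  0  0 47 54 20  0  0  0  0  0  0  0 51 41 26  0  0  0  0  0  0  0] 0.6106
0.12 1 [0 0 0 0 0 1 0 0 0 0 0 0 0 0 0 0 0 0 0 0 0 0 0 0] 0.6079
```

View pics/w3.png

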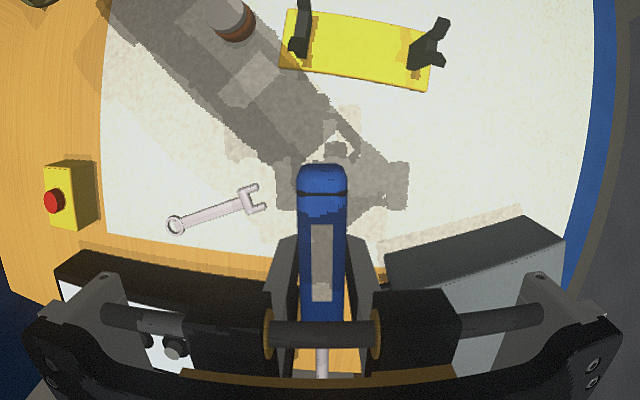

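The cradle's wide fork (floor at 76 mm) is the near one at image (300,30), and the narrow fork is at (428,45). The fitted axis yaw is about -2°, with the seat at about (0.5105, -0.2244). Moving over it and turning.

Call:
{"op": "step_arm", "data": {"deltas": [{"dp": [0.7,0,0],"twist": 0},{"dp": [0.8,0.1,0],"twist": 0},{"dp": [0.8,0.1,0],"twist": 0},{"dp": [0.8,0.1,0],"twist": 0},{"dp": [0.8,0,0],"twist": 0},{"dp": [0.4,0,0],"twist": 0},{"dp": [0,0,0],"twist": -0.7},{"dp": [0,0,0],"twist": -0.8},{"dp": [0,0,0],"twist": -1},{"dp": [0,0,0],"twist": -1},{"dp": [0,0,0],"twist": -1},{"dp": [0,0,0],"twist": -1}]}}

```text
time_s: 9.15
ee_pos: [0.509, -0.2239, 0.2176]
eef_rot: [3.141, 0.0, 2.064]
force: [0.0, -0.1, -2.7]
grip_width: 0.0275
grip_force: 40.0
```

Call:
{"op": "step_arm", "data": {"deltas": [{"dp": [0,0,0],"twist": -1},{"dp": [0,0,0],"twist": -1},{"dp": [0,0,0],"twist": -1},{"dp": [0,0,0],"twist": -1},{"dp": [0,0,0],"twist": -1},{"dp": [0,0,0],"twist": -1},{"dp": [0,0,0],"twist": -1},{"dp": [0,0,0],"twist": -1},{"dp": [0,0,0],"twist": -1},{"dp": [0,0,0],"twist": -1},{"dp": [0,0,0],"twist": -1},{"dp": [0,0,0],"twist": -1}]}}

```text
time_s: 10.35
ee_pos: [0.5089, -0.2239, 0.2176]
eef_rot: [-3.142, 0.0, 2.902]
force: [-0.3, 1.2, -2.2]
grip_width: 0.0276
grip_force: 40.0
```

Call:
{"op": "step_arm", "data": {"deltas": [{"dp": [0,0,0],"twist": -1},{"dp": [0,0,0],"twist": -1},{"dp": [0,0,0],"twist": -1},{"dp": [0,0,0],"twist": 0},{"dp": [0,0,0],"twist": 0}]}}

```text
time_s: 10.85
ee_pos: [0.509, -0.2242, 0.2176]
eef_rot: [-3.142, 0.0, 3.106]
force: [0.2, -0.7, -2.7]
grip_width: 0.0276
grip_force: 40.0
```

Run:
```python
from h import *
moves([.5105,-.2244,.150],np.radians(177.9))
im,d=ctrl.camera('top'); r=ctrl.cut_out('top','driver'); 
for q in r[:1]:
    P=pts('top',d,q['pixels']); print('top',q['conf'],rect(P),np.median(P,0)); Q=P[(P[:,2]>.22)]; print(rect(Q),len(Q))
im,d,W=wrist(); r=ctrl.cut_out('wrist','driver')
for q in r[:1]:
    P=W[q['pixels']&(d>0)]; print('w',q['conf'],rect(P),P.min(0),P.max(0))
```

```text
pos [ 0.509  -0.2242  0.2176] rot [-3.1415e+00  1.0000e-04  3.1060e+00] t 10.85 tool x [-1.    0.04 -0.  ] y [ 0.04  1.   -0.  ]
dp units [-0.038 -0.005  1.689]
twist units (tool z down) 0.015  q6 -2.015896123991652
top 0.52 (array([ 0.6279, -0.2275]), array([0.009, 0.045]), 87.4) [ 0.6282896  -0.22688591  0.22888816]
(array([ 0.6279, -0.2275]), array([0.009, 0.045]), 87.4) 61
w 0.78 (array([ 0.5381, -0.2265]), array([0.032, 0.167]), 87.9) [ 0.45480782 -0.24028342  0.07497714] [ 0.62153419 -0.2082993   0.32609684]
```

Call:
{"op": "step_arm", "data": {"deltas": [{"dp": [-0.06,0,0.5],"twist": 0},{"dp": [0,0,0.7],"twist": 0},{"dp": [0,0,0.7],"twist": 0},{"dp": [0,0,0.5],"twist": 0},{"dp": [0,0,0.3],"twist": 0},{"dp": [0,0,0.2],"twist": 0},{"dp": [0,0,0],"twist": 0}]}}

```text
time_s: 11.75
ee_pos: [0.5113, -0.2246, 0.1011]
eef_rot: [3.141, -0.001, 3.107]
force: [0.4, 0.1, -2.0]
grip_width: 0.0275
grip_force: 40.0
```

Call:
{"op": "step_arm", "data": {"deltas": [{"dp": [0,0,0.1],"twist": 0},{"dp": [0,0,0.1],"twist": 0},{"dp": [0,0,0.1],"twist": 0},{"dp": [0,0,0.1],"twist": 0},{"dp": [0,0,0],"twist": 0}]}}

```text
time_s: 12.25
ee_pos: [0.5112, -0.2246, 0.0849]
eef_rot: [3.141, -0.001, 3.108]
force: [-1.1, -0.5, -3.2]
grip_width: 0.0273
grip_force: 40.0
```

No contact so far; creeping down to the floor.

Call:
{"op": "step_arm", "data": {"deltas": [{"dp": [0,0,0.04],"twist": 0},{"dp": [0,0,0.03],"twist": 0},{"dp": [0,0,0],"twist": 0}]}}

```text
time_s: 12.55
ee_pos: [0.5114, -0.2246, 0.0826]
eef_rot: [3.142, -0.0, 3.108]
force: [0.8, -0.6, -2.5]
grip_width: 0.0277
grip_force: 40.0
```

Call:
{"op": "step_arm", "data": {"deltas": [{"dp": [0,0,0.03],"twist": 0},{"dp": [0,0,0.03],"twist": 0},{"dp": [0,0,0],"twist": 0}]}}

```text
time_s: 12.85
ee_pos: [0.5116, -0.2248, 0.0819]
eef_rot: [-3.141, 0.001, 3.108]
force: [-7.1, 4.2, 14.8]
grip_width: 0.0278
grip_force: 40.0
```

Floor contact. Releasing and lifting.

Call:
{"op": "step_arm", "data": {"deltas": [{"dp": [0,0,-0.02],"twist": 0},{"dp": [0,0,0],"twist": 0},{"dp": [0,0,0],"twist": 0},{"dp": [0,0,0],"twist": 0},{"dp": [0,0,0],"twist": 0}], "gripper": 0.2}}

```text
time_s: 13.35
ee_pos: [0.5114, -0.2247, 0.0809]
eef_rot: [3.141, -0.0, 3.108]
force: [-0.5, 0.6, 0.6]
grip_width: 0.0563
grip_force: 0.0
```

Call:
{"op": "step_arm", "data": {"deltas": [{"dp": [0,0,-0.4],"twist": 0},{"dp": [0,0,-0.7],"twist": 0},{"dp": [0,0,-0.7],"twist": 0},{"dp": [0,0,-0.7],"twist": 0},{"dp": [0,0,-0.4],"twist": 0},{"dp": [0,0,0],"twist": 0}]}}

```text
time_s: 13.95
ee_pos: [0.5122, -0.225, 0.1992]
eef_rot: [-3.14, 0.003, 3.108]
force: [-1.1, -0.5, -0.0]
grip_width: 0.0562
grip_force: 0.0
```

Run:
```python
from h import *
im,d,W=wrist(); si,sd=ctrl.camera('scene')
save('w4',np.vstack([im[150:400,150:490],cv2.resize(si[190:310,200:363],(340,250),interpolation=2)]))
r=ctrl.cut_out('wrist','driver')
for q in r[:1]:
    P=W[q['pixels']&(d>0)]; P=P[P[:,2]<.12]; print('w',q['conf'],len(P),rect(P),P.min(0),P.max(0)); Q=P[abs(P[:,2]-.104)<.006]; print(len(Q),rect(Q),np.median(Q,0))
# hub & arm geometry from top
ti,td=ctrl.camera('top')
r=ctrl.cut_out('top','driver')
for q in r[:1]:
    P=pts('top',td,q['pixels']); print('top',q['conf'],rect(P))
P=pts('top',td,ctrl.cut_out('top','pointer')[0]['pixels']); P=P[P[:,2]>.08]; print('ptr',rect(P))
```

```text
w 0.7 3871 (array([ 0.5573, -0.2255]), array([0.036, 0.199]), 87.2) [ 0.45762832 -0.24384041  0.00973919] [ 0.65711723 -0.20475487  0.10590763]
3145 (array([ 0.5121, -0.2245]), array([0.028, 0.108]), 88.0) [ 0.50703761 -0.2240645   0.10268172]
top 0.67 (array([0.3922, 0.4514]), array([0.08 , 0.104]), 71.7)
ptr (array([0.5135, 0.2199]), array([0.026, 0.1  ]), 10.4)
```

View pics/w4.png

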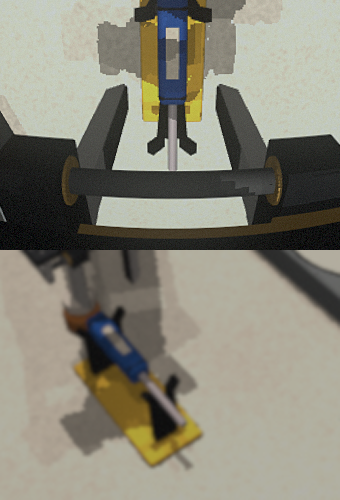

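The driver rests with its handle in the near fork at (172,60) and its blade in the narrow fork at (172,145). Its mid measures (0.512, -0.2245), level. Next, close the fingers and go behind the pointer (its clockwise side).

Call:
{"op": "step_arm", "data": {"deltas": [{"dp": [0,0.6,0],"twist": 0},{"dp": [0,0.9,0],"twist": 0},{"dp": [0,0.9,0],"twist": 0},{"dp": [0,0.9,0],"twist": 0},{"dp": [0,0.9,0],"twist": 0},{"dp": [0,0.9,0],"twist": 0},{"dp": [0,0.9,0],"twist": 0},{"dp": [0,0.9,0],"twist": 0},{"dp": [0,0.9,0],"twist": 0},{"dp": [0,0.9,0],"twist": 0},{"dp": [-0.1,0.9,0],"twist": 0},{"dp": [0,0.9,0],"twist": 0}], "gripper": -1, "squeeze": 15}}

```text
time_s: 15.45
ee_pos: [0.5296, 0.1964, 0.1964]
eef_rot: [-3.141, -0.001, 3.108]
force: [0.3, -0.5, -0.6]
grip_width: 0.0004
grip_force: 0.0
```

Call:
{"op": "step_arm", "data": {"deltas": [{"dp": [0,0.8,0],"twist": 0},{"dp": [0,0.4,0],"twist": 0},{"dp": [0,0,0],"twist": 0}]}}

```text
time_s: 15.75
ee_pos: [0.531, 0.2441, 0.1963]
eef_rot: [-3.141, -0.001, 3.11]
force: [-0.3, -0.2, 0.7]
grip_width: 0.0009
grip_force: 0.0
```

Run:
```python
from h import *
moves([.5335,.2437,.072])
im,d,W=wrist(); save('w5',im)
H,S,V=cv2.split(cv2.cvtColor(im,cv2.COLOR_RGB2HSV)); ok=(d>0)
P=W[ok&((H<8)|(H>172))&(S>110)]; P=P[(P[:,2]>.07)&(P[:,2]<.11)&(np.hypot(P[:,0]-.521,P[:,1]-.185)<.12)]; print(len(P),rect(P))
M=R.from_euler('xyz',ctrl.get_obs()['eef_rot']).as_matrix()
f=np.radians(np.arange(78,240,10)); C=np.c_[.521+.06*np.cos(f),.185+.06*np.sin(f),0*f]
print((np.diff(C,axis=0)@M/.04).round(2).tolist()); print(C.round(3)[[5,10,15]].tolist())
```

```text
pos [0.531  0.2441 0.1963] rot [-3.1412e+00 -9.0000e-04  3.1097e+00] t 15.75 tool x [-1.    0.03  0.  ] y [ 0.03  1.   -0.  ]
dp units [-0.066 -0.006  3.108]
1432 (array([0.5161, 0.2235]), array([0.029, 0.103]), 11.4)
[[0.26, 0.02, 0.0], [0.26, -0.02, 0.0], [0.25, -0.07, 0.0], [0.24, -0.11, 0.0], [0.21, -0.15, 0.0], [0.19, -0.18, 0.0], [0.15, -0.21, 0.0], [0.11, -0.24, 0.0], [0.07, -0.25, 0.0], [0.02, -0.26, 0.0], [-0.02, -0.26, 0.0], [-0.07, -0.25, 0.0], [-0.11, -0.24, 0.0], [-0.15, -0.21, -0.0], [-0.18, -0.19, -0.0], [-0.21, -0.15, -0.0]]
[[0.484, 0.232, 0.0], [0.461, 0.187, 0.0], [0.481, 0.14, 0.0]]
```

View pics/w5.png

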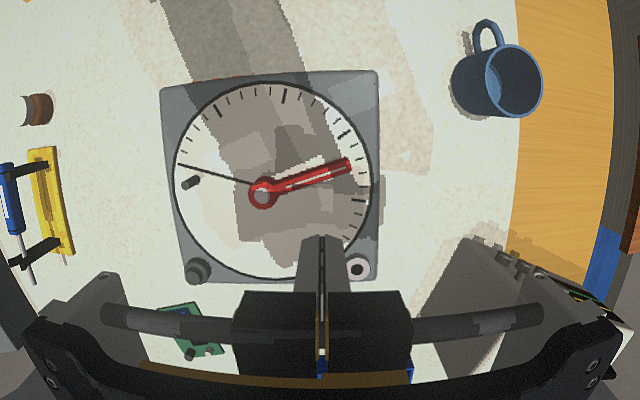

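The pointer runs from hub (263,193) to tip (348,163), and the closed fingertips at (322,240) are on its clockwise side and clear of the socket at (357,268). Descending, then sweeping around the circle.

Call:
{"op": "step_arm", "data": {"deltas": [{"dp": [-0.1,0,0.6],"twist": 0},{"dp": [0,0,0.7],"twist": 0},{"dp": [0,0,0.7],"twist": 0},{"dp": [0,0,0.6],"twist": 0},{"dp": [0,0,0.35],"twist": 0},{"dp": [0,0,0.15],"twist": 0},{"dp": [0,0,0],"twist": 0}]}}

```text
time_s: 16.5
ee_pos: [0.5355, 0.2422, 0.0731]
eef_rot: [-3.141, -0.0, 3.107]
force: [0.3, 0.4, 0.2]
grip_width: 0.0005
grip_force: 0.0
```

Call:
{"op": "step_arm", "data": {"deltas": [{"dp": [0.26,0.02,0],"twist": 0},{"dp": [0.26,-0.02,0],"twist": 0},{"dp": [0.25,-0.07,0],"twist": 0},{"dp": [0.24,-0.11,0],"twist": 0},{"dp": [0.21,-0.15,0],"twist": 0},{"dp": [0,0,0],"twist": 0}]}}

```text
time_s: 17.1
ee_pos: [0.4851, 0.2309, 0.0736]
eef_rot: [3.141, 0.0, 3.108]
force: [-0.7, 0.2, -0.8]
grip_width: -0.0
grip_force: 0.0
```

Call:
{"op": "step_arm", "data": {"deltas": [{"dp": [0.2,-0.17,0],"twist": 0},{"dp": [0.15,-0.21,0],"twist": 0},{"dp": [0.11,-0.24,0],"twist": 0},{"dp": [0.07,-0.25,0],"twist": 0},{"dp": [0.02,-0.26,0],"twist": 0},{"dp": [-0.02,-0.26,0],"twist": 0},{"dp": [-0.07,-0.25,0],"twist": 0},{"dp": [-0.11,-0.24,0],"twist": 0},{"dp": [0,0,0],"twist": 0}]}}

```text
time_s: 18.0
ee_pos: [0.4701, 0.1553, 0.073]
eef_rot: [-3.141, -0.0, 3.106]
force: [-0.1, -0.4, -0.4]
grip_width: 0.0002
grip_force: 0.0
```

Run:
```python
from h import *
moves([.481,.139,.073])
im,d,W=wrist(); save('w6',im[60:300,120:420])
```

```text
pos [0.4701 0.1553 0.073 ] rot [-3.1413e+00 -2.0000e-04  3.1063e+00] t 18.0 tool x [-1.    0.04  0.  ] y [ 0.04  1.   -0.  ]
dp units [-0.288 -0.398 -0.   ]
```

View pics/w6.png

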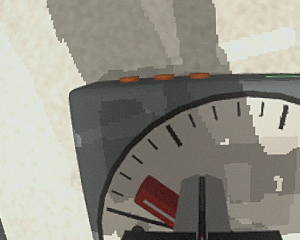

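The red tip at (158,200) is being pushed ahead of the fingers towards the needle at (120,215). The final slow push watches the force.

Call:
{"op": "step_arm", "data": {"deltas": [{"dp": [-0.14,-0.2,0],"twist": 0},{"dp": [-0.14,-0.18,0],"twist": 0},{"dp": [0,0,0],"twist": 0}]}}

```text
time_s: 18.35
ee_pos: [0.4809, 0.1402, 0.073]
eef_rot: [-3.141, 0.0, 3.107]
force: [-0.1, -0.1, -0.5]
grip_width: 0.0004
grip_force: 0.0
```

Call:
{"op": "step_arm", "data": {"deltas": [{"dp": [-0.05,-0.02,0],"twist": 0},{"dp": [-0.05,-0.02,0],"twist": 0},{"dp": [0,0,0],"twist": 0}]}}

```text
time_s: 18.65
ee_pos: [0.4842, 0.1393, 0.073]
eef_rot: [-3.141, -0.0, 3.108]
force: [0.1, -0.8, -0.2]
grip_width: 0.0006
grip_force: 0.1
```

Call:
{"op": "step_arm", "data": {"deltas": [{"dp": [-0.04,-0.01,0],"twist": 0},{"dp": [-0.04,-0.01,0],"twist": 0},{"dp": [0,0,0],"twist": 0}]}}

```text
time_s: 18.95
ee_pos: [0.4874, 0.1384, 0.073]
eef_rot: [-3.142, 0.0, 3.108]
force: [-0.9, 0.1, 0.3]
grip_width: 0.0003
grip_force: 0.2
```

Call:
{"op": "step_arm", "data": {"deltas": [{"dp": [-0.04,-0.01,0],"twist": 0},{"dp": [0,0,0],"twist": 0}]}}

```text
time_s: 19.15
ee_pos: [0.4891, 0.1379, 0.0731]
eef_rot: [3.142, 0.0, 3.108]
force: [-1.1, -1.0, -0.6]
grip_width: 0.0002
grip_force: 0.3
```

Call:
{"op": "step_arm", "data": {"deltas": [{"dp": [-0.04,-0.01,0],"twist": 0},{"dp": [0,0,0],"twist": 0}]}}

```text
time_s: 19.35
ee_pos: [0.4896, 0.1377, 0.0728]
eef_rot: [3.141, -0.003, 3.108]
force: [-7.7, 2.0, 2.8]
grip_width: 0.0002
grip_force: 4.1
```

It is firm against the stop (about 8 N). Backing straight off, lifting, and checking.

Call:
{"op": "step_arm", "data": {"deltas": [{"dp": [0.1,0.03,0],"twist": 0},{"dp": [0.4,0.12,0],"twist": 0},{"dp": [0.4,0.12,0],"twist": 0},{"dp": [0,0,-0.6],"twist": 0},{"dp": [0,0,-0.8],"twist": 0},{"dp": [0,0,-0.8],"twist": 0},{"dp": [0,0,-0.8],"twist": 0},{"dp": [-0.4,0.6,0],"twist": 0},{"dp": [-0.8,0.6,0],"twist": 0},{"dp": [-0.8,0.6,0],"twist": 0},{"dp": [-0.8,0.2,0],"twist": 0},{"dp": [0,0,0],"twist": 0}]}}

```text
time_s: 20.55
ee_pos: [0.5716, 0.2263, 0.1918]
eef_rot: [-3.141, -0.0, 3.108]
force: [-0.2, -0.3, -0.7]
grip_width: 0.0005
grip_force: 0.0
```

Run:
```python
from h import *
im,d,W=wrist(); ti,td=ctrl.camera('top')
save('fin',np.hstack([im[:,100:480],cv2.resize(ti[160:260,220:320],(400,400),interpolation=2)]))
H,S,V=cv2.split(cv2.cvtColor(im,cv2.COLOR_RGB2HSV)); ok=(d>0)
P=W[ok&((H<8)|(H>172))&(S>110)]; P=P[(P[:,2]>.07)&(P[:,2]<.11)&(np.hypot(P[:,0]-.521,P[:,1]-.185)<.12)]; print(len(P),rect(P))
far=P[np.hypot(P[:,0]-.521,P[:,1]-.185)>.03]; l=cv2.fitLine(far[:,:2].astype(np.float32),cv2.DIST_L2,0,.01,.01).ravel(); print('arm deg',np.degrees(np.arctan2(l[1],l[0])))
print(ctrl.get_obs()['force'],ctrl.get_obs()['ee_pos'])
```

```text
1403 (array([0.5163, 0.1504]), array([0.104, 0.028]), 77.8)
arm deg 73.0239
[-0.46700666 -0.94639409 -0.51148153] [0.56941303 0.22559482 0.19239995]
```

View pics/fin.png

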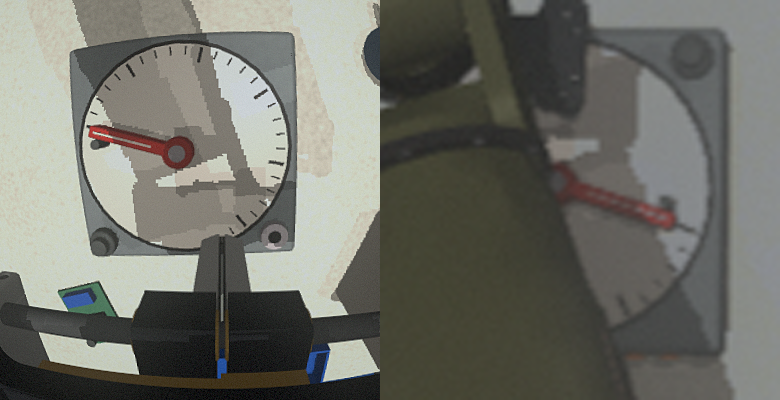

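The red arm (hub 178,152 to tip 92,132) covers the zero needle and lies against the post at (98,145). Its measured direction of -107° matches the expected -108°. The robot is clear of everything, so I'm handing in.

```bash
python3 -c "
from station import ctrl
print(ctrl.hand_in())"
```

```text
the job is handed in; nothing more can be done
None
```

I laid the torque driver in its cradle (handle in the wide fork, blade in the narrow fork), then turned the red pointer back against its zero stop; the job was handed in at about 21 s, and no verdict came back.

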